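# Stroke the sprung contacts of a board test jig

## Task

Check the row of five sprung copper contacts on the timber test jig: with your fingertips, stroke lightly along the row from the end with the grey terminal block to the other end, the way the contacts slope up, so that each one in turn dips to roughly half its height and springs back. Do not squash any contact flat or press hard, do not lift or shove the jig, leave all the other things on the bench where they are, and finish clear of it all.

Things in the scene. Friction and masses are not known exactly. Their poses are not given: they have to be found in the camera images.
- jig: loose timber block 100 x 240 x 38 mm (x, y, z), 1 to 2 kg, on the bench; origin under its centre, z up. A black strip, 30 mm wide, top 44 mm above the bench, lies along y at own x = -18 mm and carries five copper leaves at 34 mm pitch. A grey terminal block (24 x 30 mm, top 60 mm above the bench, 64 mm with its two brass screws, at own x = +32, y = -98 mm) marks the end of leaf 1
- leaf1 (a joint): dip of contact leaf 1 (nearest the terminal block), rad: 0 at rest, grows as it is pressed, about 0.53 when flat on the strip; a spring (about 1.7 N at the tip halfway, 3 N when flat) returns it to 0 when let go
- leaf1_tip (a point): middle of the free tip of leaf 1; at rest 62 mm above the bench. The leaf is 18 mm wide, 30 mm long, 2 mm thick, hinged at its low end 46 mm above the bench and 26 mm towards the jig's own -y from the tip; it slopes up at 0.55 rad towards own +y. Strokes towards +y ride up the slope and push it down; strokes towards -y catch the tip
- leaf2 (a joint): dip of contact leaf 2 (counting from the terminal block), rad: 0 at rest, grows as it is pressed, about 0.53 when flat on the strip; a spring (about 1.7 N at the tip halfway, 3 N when flat) returns it to 0 when let go
- leaf2_tip (a point): middle of the free tip of leaf 2; at rest 62 mm above the bench. The leaf is 18 mm wide, 30 mm long, 2 mm thick, hinged at its low end 46 mm above the bench and 26 mm towards the jig's own -y from the tip; it slopes up at 0.55 rad towards own +y. Strokes towards +y ride up the slope and push it down; strokes towards -y catch the tip
- leaf3 (a joint): dip of contact leaf 3 (counting from the terminal block), rad: 0 at rest, grows as it is pressed, about 0.53 when flat on the strip; a spring (about 1.7 N at the tip halfway, 3 N when flat) returns it to 0 when let go
- leaf3_tip (a point): middle of the free tip of leaf 3; at rest 62 mm above the bench. The leaf is 18 mm wide, 30 mm long, 2 mm thick, hinged at its low end 46 mm above the bench and 26 mm towards the jig's own -y from the tip; it slopes up at 0.55 rad towards own +y. Strokes towards +y ride up the slope and push it down; strokes towards -y catch the tip
- leaf4 (a joint): dip of contact leaf 4 (counting from the terminal block), rad: 0 at rest, grows as it is pressed, about 0.53 when flat on the strip; a spring (about 1.7 N at the tip halfway, 3 N when flat) returns it to 0 when let go
- leaf4_tip (a point): middle of the free tip of leaf 4; at rest 62 mm above the bench. The leaf is 18 mm wide, 30 mm long, 2 mm thick, hinged at its low end 46 mm above the bench and 26 mm towards the jig's own -y from the tip; it slopes up at 0.55 rad towards own +y. Strokes towards +y ride up the slope and push it down; strokes towards -y catch the tip
- leaf5 (a joint): dip of contact leaf 5 (the last, farthest from the terminal block), rad: 0 at rest, grows as it is pressed, about 0.53 when flat on the strip; a spring (about 1.7 N at the tip halfway, 3 N when flat) returns it to 0 when let go
- leaf5_tip (a point): middle of the free tip of leaf 5; at rest 62 mm above the bench. The leaf is 18 mm wide, 30 mm long, 2 mm thick, hinged at its low end 46 mm above the bench and 26 mm towards the jig's own -y from the tip; it slopes up at 0.55 rad towards own +y. Strokes towards +y ride up the slope and push it down; strokes towards -y catch the tip
- connector: loose white U-shaped connector shell, 16 x 30 x 14 mm, lying on the jig's grey tape behind the row; origin under its centre; leave alone
- board: loose dark circuit board 100 x 160 x 4 mm (parts up to 14 mm high) lying flat beyond the jig; origin under its centre; leave alone
- spool: loose grey spool, 56 mm across, 46 mm high, on the robot's side of the jig; origin under its centre; leave alone
- flux: small amber bottle, 38 mm across, 75 mm high, on the robot's side of the jig; origin under its centre; leave alone
- tray: black divided parts tray 100 x 130 x 30 mm to one side; origin under its centre; leave alone
- tin: open steel tin, 72 mm across, 40 mm high, to one side; origin under its centre; leave alone
- driver: screwdriver 170 mm long lying on the bench to the left; leave alone

How it is judged:
By the outcome, as a careful person would: the job done as asked, in the order asked, and still so for the second after the job is handed in, with the robot touching nothing.
It also fails if it takes over 35 s, if anything falls off the work surface, if the arm or the gripper's body presses on something with over 40 N, if the wrist force passes 120 N, or if a joint passes its speed limit or range.

## Robot

A 6-joint arm with a two-finger parallel gripper is mounted at the origin on the work surface. World frame = base frame: x ahead of the robot, y to its left, z up, the work surface at z = 0. Lengths are in m, angles in rad, forces in N, time in s.
With the tool pointing down it reaches from about 0.25 to 0.725 m from the base axis. Payload 4 kg.
Tool frame: the origin (TCP) lies midway between the tips of the shut fingers; the grasp point (between the pads) lies 19 mm behind it; z points along the fingers, y is the direction in which the jaws open and shut (so a half turn about z gives the same grasp; the last joint's range is limited). The gripper opens to 85 mm and grips with 20 to 120 N. Pads are 22 mm wide; open, the fingers measure 114 mm over their backs; the gripper's body (76 mm by 85 mm) begins 54 mm behind the grasp point. The pads swing forward as they close: fully open they stand 13 mm farther back than shut.
Start: joints at [-1.198, 0.241, 0.005, 1.335, 0, 1.571], TCP at [0.182, -0.466, 0.231] pointing down, gripper open.
Joint ranges: [-2.72, 2.72], [-1.05, 1.87], [-1.09, 1.28], [-1.99, 2.15], [-1.42, 1.44], [-3.14, 3.14]. Speed limits (rad/s): [2.79, 2.79, 3.14, 3.14, 3.14, 3.14].

## Interface

Orientations are given as a unit quaternion [x, y, z, w].
In Python, from workcell import get_obs, camera, camera_model, job_done, masks_of gives the robot as it stands.
- The arm moves only by the tool jog_arm, never from a script. Its argument "deltas" is a list that holds one entry, the list of rows, each a list of 7 numbers: the shift along the tool's x, y, z in mm, then the turn, a rotation vector about the tool's x, y, z in degrees, then the finger opening in mm, from 0 to 85.4. A call has 1 to 5 rows; each row shifts and turns the pose as measured when the row begins, along the tool's axes as they then stand; what a row does not reach is not made up. A row lasts 1/10 s, in which the tool goes at most 50 mm and 8.59 degrees, less where a joint would pass 70% of its speed; a pose out of reach is approached as far as the arm can. A call with a gripper value outside its range is refused whole. The fingers move at their own pace and stop on an object; the grip force is fixed at half the most. Time passes only in rows, so rows that do not move let the fingers close. It gives the time, the measured TCP pose, the force and the opening at its end, in the units of the state.
- get_obs(): the state, without advancing time (a new reading comes with each control period).
- camera(name): name is "side" or "top"; returns the picture (420x560x3 uint8, red, green, blue); there is no depth.
- camera_model(name): a dict with "fovy" (degrees; the focal length in pixels is half the picture's height over the tangent of half this angle, whatever the lens; pixels are square), "cx", "cy" (the principal point, pixels), "pose" (4x4, takes a point from camera to world coordinates). Camera axes: x right, y down, z forward; pixel columns grow to the right and rows downward; lengths in m; the calibration is good to about 2 mm. A picture is of the moment at which its call begins. camera_model takes no time and is no camera call.
- job_done(): hands the job in, once; it reports no verdict.
Trained networks look in the newest picture that a camera, given by its name, has taken for a name from the list of things; names that differ only in an ending like _2 or _b are one class to them, and where a whole thing is asked for, a point or a joint stands for the part that bears it (a point fixed in the world has none). Each returns a list of dicts, best first, with "conf" (0 to 1); they miss things now and then, are a little off and sometimes report something else, mostly with a low value. They report only what shows in the picture. A call takes as long as a camera call.
- masks_of(target, camera): "pixels" (420x560 bool, what is visible of it) and "at" ([column, row] in pixels, amid what is visible of it).
The state is a dict: "clock": time; "joint_pos": joint angles; "joint_vel": joint speeds; "tau": joint torques, N m; "eef_pos": TCP position; "tool_rot": TCP orientation; "ft_force": force on the tool from outside, world axes, zero at the start; "ft_torque": the same for the moment, N m; "grip_width": finger opening in m.
Only numpy, scipy, OpenCV 4.12 (cv2) and the standard library are available. Lean on these libraries where they do the work, as an engineer would, in place of code of your own. Each camera call takes 0.05 s, during which the arm holds its last target. There are 200 camera calls.

## Working session

There is one attempt and no reset: what is moved stays moved. The work goes in short steps, Python scripts to look and compute and a tool call to move; the robot and the scene stay as the last step left them, time stands still between calls to the robot, and variables do not carry over. Pictures are saved under pics/ and viewed, about 8 in all and at most 12, crops included, and the job is handed in when it is done.

Besides the shell and the picture viewer there is one more tool, called after "Request:" as name(argument=value, ...) on one line, values as JSON. jog_arm: Moves the arm, as the interface text tells. Its arguments: {"type":"object","properties":{"deltas":{"type":"array"}},"required":["deltas"]}

```bash
mkdir -p pics; cat > h.py <<'E'
import numpy as np, cv2
from workcell import *
def save(n,f,crop=None,s=1):
    im=camera(n)
    if crop: a,b,c,d=crop; im=im[b:d,a:c]
    cv2.imwrite('pics/'+f,cv2.resize(im[:,:,::-1],None,fx=s,fy=s,interpolation=cv2.INTER_CUBIC))
def K(n):
    m=camera_model(n); return m,210/np.tan(np.radians(m['fovy'])/2),np.array(m['pose'])
def ray(n,uv):
    m,f,P=K(n); d=P[:3,:3]@np.array([(uv[0]-m['cx'])/f,(uv[1]-m['cy'])/f,1]); return P[:3,3],d
def atz(n,uv,z):
    o,d=ray(n,uv); return o+d*(z-o[2])/d[2]
def proj(n,p):
    m,f,P=K(n); q=P[:3,:3].T@(np.asarray(p)-P[:3,3]); return np.array([m['cx']+f*q[0]/q[2],m['cy']+f*q[1]/q[2]])
E
python3 - <<'E'
from h import *
save('top','t1.png',s=1.4); save('side','s1.png',s=1.4)
for n in ('top','side'):
    print(n,camera_model(n))
    for t in ['jig','leaf1','leaf1_tip','leaf3','leaf5','connector','flux','spool']:
        for r in masks_of(t,n)[:5]:
            z={'jig':.038,'flux':.075,'spool':.046}.get(t,.055)
            print(t,round(r['conf'],2),np.round(r['at']),r['pixels'].sum(),atz(n,r['at'],z).round(3))
o=get_obs();print(o['eef_pos'],o['tool_rot'],o['ft_force'],o['grip_width'],o['clock'])
E
```

```text
top {'fovy': 51.10252466827023, 'cx': 280.65340222696256, 'cy': 214.27038039024535, 'pose': array([[-2.90409729e-02, -9.87684416e-01,  1.53740417e-01,
         3.45107614e-01],
       [-9.99578212e-01,  2.87172621e-02, -4.32632779e-03,
         1.72681991e-02],
       [-1.41957334e-04, -1.53801212e-01, -9.88101800e-01,
         1.28661814e+00],
       [ 0.00000000e+00,  0.00000000e+00,  0.00000000e+00,
         1.00000000e+00]])}
jig 0.74 [271. 205.] 2860 [0.568 0.04  0.038]
leaf1 0.61 [282. 209.] 73 [0.551 0.008 0.055]
leaf1 0.51 [292. 216.] 54 [ 0.53  -0.02   0.055]
leaf1 0.51 [248. 196.] 63 [0.591 0.105 0.055]
leaf1 0.19 [279. 162.] 1748 [0.688 0.013 0.055]
leaf1_tip 0.41 [293. 214.] 69 [ 0.537 -0.024  0.055]
leaf3 0.61 [282. 209.] 73 [0.551 0.008 0.055]
leaf3 0.51 [292. 216.] 54 [ 0.53  -0.02   0.055]
leaf3 0.51 [248. 196.] 63 [0.591 0.105 0.055]
leaf3 0.19 [279. 162.] 1748 [0.688 0.013 0.055]
leaf5 0.61 [282. 209.] 73 [0.551 0.008 0.055]
leaf5 0.51 [292. 216.] 54 [ 0.53  -0.02   0.055]
leaf5 0.51 [248. 196.] 63 [0.591 0.105 0.055]
leaf5 0.19 [279. 162.] 1748 [0.688 0.013 0.055]

[... 724 characters left out ...]
07.] 7 [0.555 0.018 0.055]
leaf3 0.59 [254. 222.] 33 [0.578 0.081 0.055]
leaf3 0.47 [261. 214.] 36 [0.569 0.049 0.055]
leaf3 0.4 [246. 230.] 54 [0.587 0.109 0.055]
leaf5 0.6 [270. 207.] 7 [0.555 0.018 0.055]
leaf5 0.59 [254. 222.] 33 [0.578 0.081 0.055]
leaf5 0.47 [261. 214.] 36 [0.569 0.049 0.055]
leaf5 0.4 [246. 230.] 54 [0.587 0.109 0.055]
connector 0.44 [233. 220.] 120 [0.627 0.088 0.055]
flux 0.56 [280. 253.] 381 [0.486 0.174 0.075]
flux 0.31 [312. 225.] 533 [0.439 0.073 0.075]
spool 0.97 [312. 226.] 541 [0.444 0.049 0.046]
[ 0.18212301 -0.46566048  0.23130527] [ 9.82675988e-01  1.85331873e-01 -2.18566228e-06  9.40448615e-06] [-0.03726486 -0.05812669  0.59153765] 0.08552628463679221 0.9
```

```bash
python3 - <<'E'
from h import *
save('top','t2.png',(200,140,340,260),5.5); save('side','s2.png',(190,150,350,270),5)
E
```

```text
(no output)
```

View pics/t1.png

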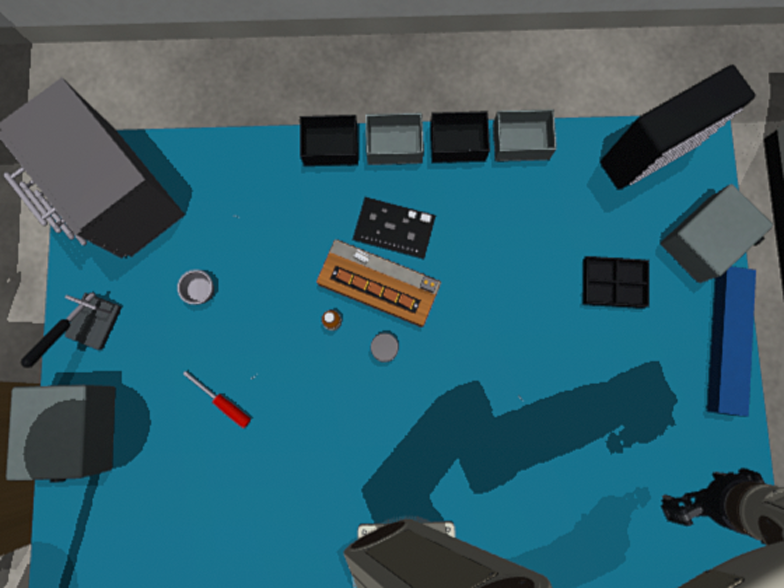

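View pics/t2.png

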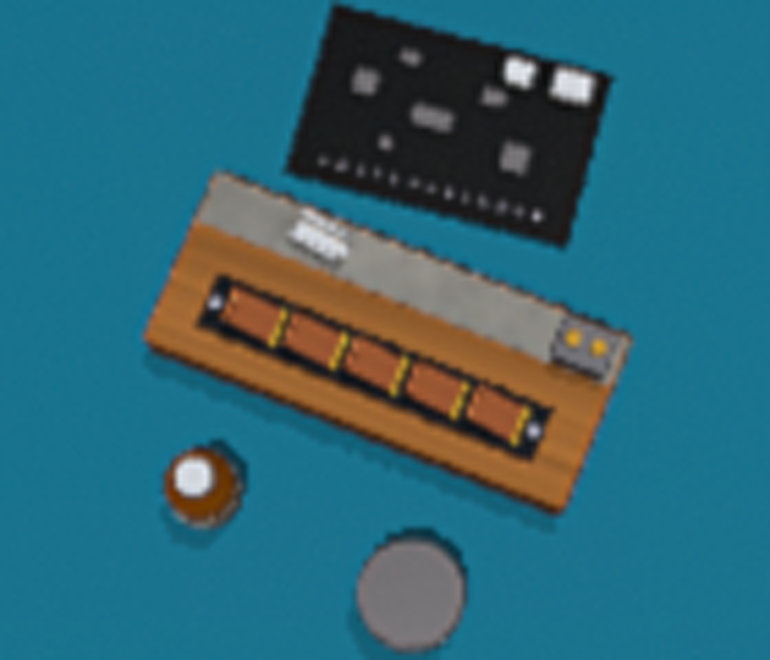

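View pics/s2.png

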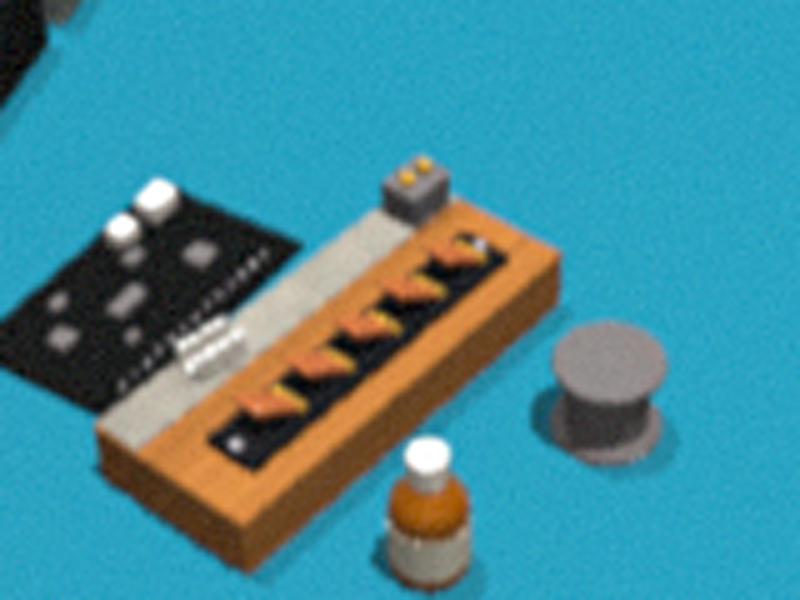

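The top crop shows the jig yawed about -20°, with the terminal block at the right end (crop 585,345) and leaf 1 at (497,412). The leaves run left to leaf 5 at (252,317). The side view agrees: leaf tips rise toward the flux-bottle end. Next I fit the jig pose to corners in both views.

```bash
cat > fit.py <<'E'
from h import *
from scipy.optimize import least_squares
T=lambda u,v:np.array([u/5.5+200,v/5.5+140]); S=lambda u,v:np.array([u/5+190,v/5+150])
C=[(.05,.12),(-.05,.12),(.05,-.12),(-.05,-.12)]
obs=[('top',T(*p),(*c,.038)) for p,c in zip([(218,172),(147,337),(632,338),(567,503)],C)]
obs+=[('side',S(*p),(*c,.038)) for p,c in zip([(98,430),(246,523),(460,200),(560,255)],C)]
obs+=[('top',T(587,338),(.032,-.098,.062)),('side',S(417,168),(.032,-.098,.062))]
hing=[(521,425),(459,400),(399,375),(338,350),(278,328)]
def W(q,l):
    c,s=np.cos(q[2]),np.sin(q[2]); return np.array([q[0]+c*l[0]-s*l[1],q[1]+s*l[0]+c*l[1],l[2]])
def res(q,cams=('top','side')):
    r=[proj(n,W(q,l))-p for n,p,l in obs if n in cams]
    if 'top' in cams: r+=[proj('top',W(q,(-.018,q[3]+.034*i,.0475)))-T(*p) for i,p in enumerate(hing)]
    return np.concatenate(r)
if __name__=='__main__':
    for cams in (('top','side'),('top',),('side',)):
        f=least_squares(res,[.57,.04,-.38,-.09],args=(cams,),loss='soft_l1'); q=f.x; print(cams,q.round(4),np.degrees(q[2]).round(2),'rms',np.sqrt((res(q,cams)**2).mean()).round(2))
        if len(cams)==2: np.save('q.npy',q); print(res(q).reshape(-1,2).round(1).tolist()); Q=q
    out=[]
    for n,crop,s in (('top',(215,180,325,240),7),('side',(205,180,305,255),7)):
        im=camera(n)[crop[1]:crop[3],crop[0]:crop[2],::-1]; im=cv2.resize(im,None,fx=s,fy=s,interpolation=cv2.INTER_CUBIC)
        for i in range(5):
          for k,(dy,z) in enumerate(((0,.047),(.026,.062))):
            a,b=[tuple(((proj(n,W(Q,(-.018+d,Q[3]+.034*i+dy,z)))-crop[:2]+.5)*s).astype(int)) for d in (-.009,.009)]
            cv2.line(im,a,b,[(255,255,0),(255,0,255)][k],1)
        for p,r in zip((0,1,3,2),(1,3,2,0)):
            a,b=[tuple(((proj(n,W(Q,(*C[j],.038)))-crop[:2]+.5)*s).astype(int)) for j in (p,r)]; cv2.line(im,a,b,(0,255,0),1)
        cv2.imwrite(f'pics/ov_{n}.png',im)
E
python3 fit.py
```

```text
('top', 'side') [ 0.5788  0.0408 -0.4156 -0.0829] -23.81 rms 1.88
[[-0.9, -1.0], [-1.5, 0.2], [0.3, -0.7], [-0.7, 1.1], [-0.3, -1.7], [0.7, -0.1], [-7.6, -5.6], [2.0, -1.4], [-0.4, 0.6], [0.7, 0.5], [-0.1, -0.3], [0.1, -0.2], [0.0, -0.0], [0.1, 0.1], [0.1, -0.3]]
('top',) [ 0.5781  0.0392 -0.4126 -0.0811] -23.64 rms 0.52
('side',) [ 0.5783  0.0443 -0.4197 -0.09  ] -24.05 rms 2.98
```

```bash
sed -i 's|^T=.*|T=lambda u,v:np.array([(u+.5)/5.5+199.5,(v+.5)/5.5+139.5]); S=lambda u,v:np.array([(u+.5)/5+189.5,(v+.5)/5+149.5])|; s|^hing=|obs=[o for o in obs if not(o[0]=="side" and o[2]==(.05,-.12,.038))]\nhing=|' fit.py; python3 fit.py; cd pics; python3 -c "
import cv2,numpy as np
a=cv2.imread('ov_top.png');b=cv2.imread('ov_side.png');b=cv2.resize(b,None,fx=.35/.7,fy=.5)
print(a.shape,b.shape)"
```

```text
('top', 'side') [ 0.5802  0.0412 -0.4106 -0.0822] -23.53 rms 0.68
[[-0.8, -0.9], [-1.2, 0.3], [0.5, -1.0], [-0.3, 0.9], [-0.5, -1.1], [0.7, 0.4], [1.7, -1.1], [-0.2, 0.4], [0.3, 0.9], [-0.0, -0.6], [0.2, -0.4], [0.1, -0.2], [0.2, -0.0], [0.1, -0.4]]
('top',) [ 0.5794  0.0404 -0.4126 -0.0811] -23.64 rms 0.52
('side',) [ 0.5815  0.0419 -0.4057 -0.09  ] -23.25 rms 0.83
(420, 770, 3) (262, 350, 3)
```

View pics/ov_top.png

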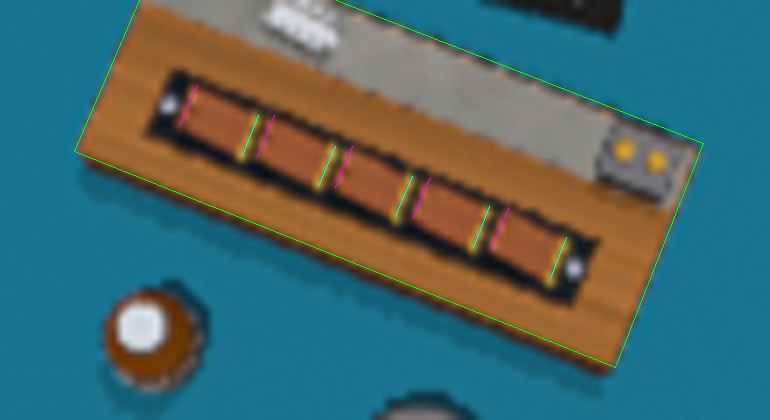

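View pics/ov_side.png

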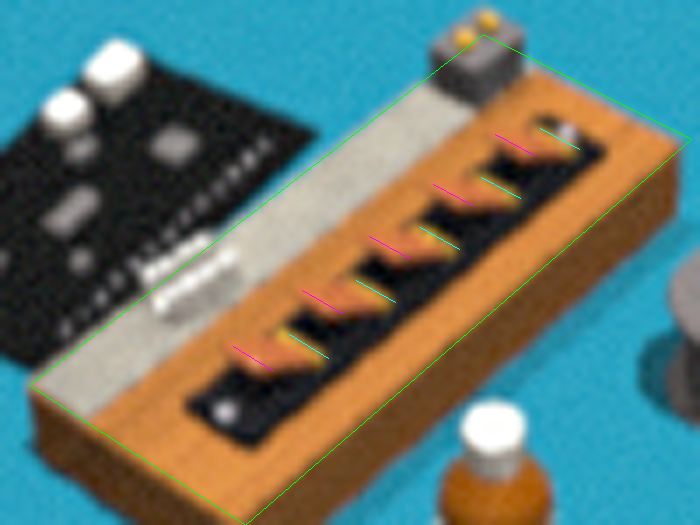

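```bash
cat > go.py <<'E'
from h import *; import sys
from scipy.spatial.transform import Rotation as R
q=(.5800,.0410,-.411); c,s=np.cos(q[2]),np.sin(q[2])
o=get_obs(); p=np.array(o['eef_pos']); r=R.from_quat(o['tool_rot'])
d=p[:2]-q[:2]; print('own xyz mm',np.round([1e3*(c*d[0]+s*d[1]),1e3*(-s*d[0]+c*d[1]),1e3*p[2]],1),'F',np.round(o['ft_force'],2),'w',round(o['grip_width'],4),'t',o['clock'])
x,y,z=[float(a)/1e3 for a in sys.argv[1:4]]
t=np.array([q[0]+c*x-s*y,q[1]+s*x+c*y,z]); yv=np.array([-s,c,0])
g=R.from_matrix(np.array([yv,np.cross([0,0,-1],yv),[0,0,-1]]).T)
print('shift now',r.inv().apply(t-p).__mul__(1e3).round(1),'turn',np.degrees((r.inv()*g).as_rotvec()).round(2),'shift if turned',g.inv().apply(t-p).__mul__(1e3).round(1))
E
python3 go.py -18 -112 140
```

```text
own xyz mm [-162.3 -623.4  231.3] F [ 0.94 -0.47 -0.55] w 0.0853 t 1.2
shift now [ 463.3 -260.3   91.3] turn [  0.    -0.   -45.09] shift if turned [511.4 144.3  91.3]
```

Request:
jog_arm(deltas=[[[0, 0, 0, 0, 0, -8, 0], [0, 0, 0, 0, 0, -8, 0], [0, 0, 0, 0, 0, -8, 0], [0, 0, 0, 0, 0, -8, 0], [0, 0, 0, 0, 0, -8, 0]]])

```text
clock: 1.7
eef_pos: [0.1821, -0.4656, 0.2313]
tool_rot: [0.853, 0.522, 0.0, -0.0]
ft_force: [0.3, -0.1, -1.4]
grip_width: 0.0122
```

```bash
python3 go.py -18 -112 140
```

```text
own xyz mm [-162.4 -623.4  231.3] F [ 0.3  -0.12 -1.38] w 0.0122 t 1.7
shift now [519.3 112.6  91.3] turn [-0.   -0.   -3.53] shift if turned [511.4 144.4  91.3]
```

Request:
jog_arm(deltas=[[[40, 9, 0, 0, 0, -3.5, 0], [40, 12, 0, 0, 0, 0, 0], [40, 12, 0, 0, 0, 0, 0], [40, 12, 0, 0, 0, 0, 0], [40, 12, 0, 0, 0, 0, 0]]])

```text
clock: 2.2
eef_pos: [0.3175, -0.3063, 0.2308]
tool_rot: [0.839, 0.545, -0.0, 0.001]
ft_force: [0.7, -1.0, -0.3]
grip_width: 0.0002
```

Request:
jog_arm(deltas=[[[40, 12, 0, 0, 0, 0, 0], [40, 12, 0, 0, 0, 0, 0], [40, 12, 0, 0, 0, 0, 0], [40, 12, 0, 0, 0, 0, 0], [0, 0, 0, 0, 0, 0, 0]]])

```text
clock: 2.7
eef_pos: [0.433, -0.1707, 0.2315]
tool_rot: [0.837, 0.547, 0.001, 0.003]
ft_force: [0.6, -0.5, 0.3]
grip_width: -0.0
```

```bash
python3 go.py -18 -112 120
```

```text
own xyz mm [ -50.2 -252.8  231.5] F [ 0.56 -0.46  0.29] w -0.0 t 2.7
shift now [141.   31.3 111.5] turn [ 0.34  0.07 -0.09] shift if turned [140.8  32.2 111.5]
```

Request:
jog_arm(deltas=[[[38, 8, 20, 0.3, 0, 0, 0], [38, 8, 25, 0, 0, 0, 0], [38, 8, 25, 0, 0, 0, 0], [27, 8, 25, 0, 0, 0, 0], [0, 0, 10, 0, 0, 0, 0]]])

```text
clock: 3.2
eef_pos: [0.525, -0.0532, 0.1262]
tool_rot: [0.837, 0.547, 0.002, 0.005]
ft_force: [-0.0, -0.1, 0.3]
grip_width: 0.0001
```

```bash
python3 go.py -18 -112 75; python3 - <<'E'
from h import *
save('side','s3.png',(190,110,330,250),4); save('top','t3.png',(220,150,340,250),5)
a=cv2.imread('pics/s3.png');b=cv2.imread('pics/t3.png');cv2.imwrite('pics/c3.png',cv2.resize(np.hstack([a[:500],b]),None,fx=.68,fy=.68,interpolation=cv2.INTER_AREA))
E
```

```text
own xyz mm [ -12.8 -108.4  126.2] F [-0.02 -0.12  0.33] w 0.0001 t 3.2
shift now [-3.6 -5.8 51.1] turn [ 0.6   0.11 -0.19] shift if turned [-3.6 -5.2 51.2]
```

View pics/c3.png

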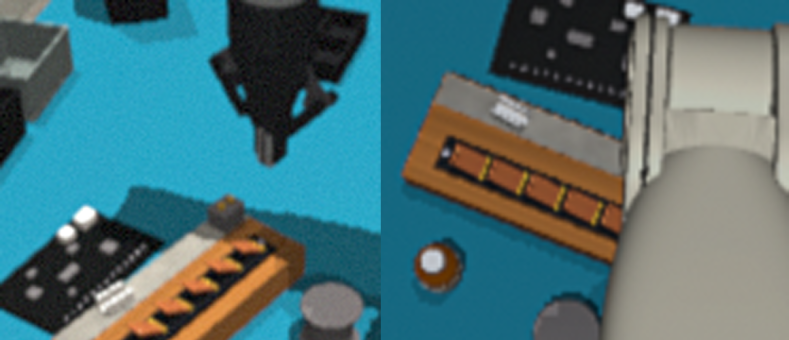

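The fingers are shut, pointing down and off the terminal-block end of the row, at composite (268,155). Nothing has been disturbed. I'll lower them and correct the lateral offset.

Request:
jog_arm(deltas=[[[-4, -5, 15, 0.5, 0, 0, 0], [0, 0, 15, 0, 0, 0, 0], [0, 0, 15, 0, 0, 0, 0], [0, 0, 5, 0, 0, 0, 0], [0, 0, 0, 0, 0, 0, 0]]])

```text
clock: 3.8
eef_pos: [0.5167, -0.0642, 0.0815]
tool_rot: [0.841, 0.542, 0.0, 0.004]
ft_force: [0.2, -0.4, 0.5]
grip_width: -0.0
```

```bash
python3 go.py -18 -112 54.5
```

```text
own xyz mm [ -16.  -121.7   81.5] F [ 0.16 -0.42  0.48] w -0.0 t 3.8
shift now [ 9.8 -2.4 26.9] turn [ 0.4   0.21 -0.85] shift if turned [ 9.7 -2.  27. ]
```

Request:
jog_arm(deltas=[[[5, -1, 8, 0.4, 0, -0.8, 0], [0, 0, 8, 0, 0, 0, 0], [0, 0, 5, 0, 0, 0, 0], [0, 0, 0, 0, 0, 0, 0], [0, 0, 0, 0, 0, 0, 0]]])

```text
clock: 4.3
eef_pos: [0.5197, -0.0605, 0.0619]
tool_rot: [0.837, 0.547, 0.0, 0.002]
ft_force: [-0.8, 0.8, 1.1]
grip_width: -0.0002
```

```bash
python3 go.py -18 -112 54.5
```

```text
own xyz mm [ -14.7 -117.1   61.9] F [-0.84  0.76  1.07] w -0.0002 t 4.3
shift now [ 5.1 -3.3  7.4] turn [ 0.24  0.13 -0.09] shift if turned [ 5.1 -3.3  7.4]
```

Request:
jog_arm(deltas=[[[1, -2, 4, 0.2, 0, 0, 0], [0, -1, 3, 0, 0, 0, 0], [0, 0, 0, 0, 0, 0, 0], [0, 0, 0, 0, 0, 0, 0]]])

```text
clock: 4.7
eef_pos: [0.5173, -0.0579, 0.0544]
tool_rot: [0.837, 0.548, -0.001, 0.001]
ft_force: [0.2, -0.2, 0.6]
grip_width: -0.0005
```

```bash
python3 go.py -18 -112 54.5;python3 go.py -18 -112 54.5
```

```text
own xyz mm [ -18.  -115.7   54.4] F [ 0.24 -0.15  0.62] w -0.0005 t 4.7
shift now [ 3.7 -0.  -0.1] turn [ 0.04  0.13 -0.05] shift if turned [ 3.7 -0.  -0.1]
own xyz mm [ -18.  -115.7   54.4] F [ 0.24 -0.15  0.62] w -0.0005 t 4.7
shift now [ 3.7 -0.  -0.1] turn [ 0.04  0.13 -0.05] shift if turned [ 3.7 -0.  -0.1]
```

Request:
jog_arm(deltas=[[[8, 0, 0, 0, 0, 0, 0], [8, 0, 0, 0, 0, 0, 0], [8, 0, 0, 0, 0, 0, 0], [6, 0, 0, 0, 0, 0, 0]]])

```text
clock: 5.1
eef_pos: [0.5305, -0.0285, 0.0548]
tool_rot: [0.837, 0.547, -0.0, 0.001]
ft_force: [0.7, 1.2, 0.3]
grip_width: -0.0002
```

```bash
python3 go.py -18 -55 54.5
```

```text
own xyz mm [-17.6 -83.5  54.8] F [0.72 1.2  0.26] w -0.0002 t 5.1
shift now [28.5 -0.5  0.3] turn [ 0.08  0.09 -0.11] shift if turned [28.5 -0.4  0.3]
```

Request:
jog_arm(deltas=[[[6, 0, 0.2, 0, 0, 0, 0], [6, 0, 0, 0, 0, 0, 0], [6, 0, 0, 0, 0, 0, 0], [6, 0, 0, 0, 0, 0, 0]]])

```text
clock: 5.5
eef_pos: [0.5409, -0.0052, 0.0548]
tool_rot: [0.837, 0.547, -0.001, 0.002]
ft_force: [-0.6, -1.8, 1.9]
grip_width: 0.0001
```

```bash
python3 go.py -18 -55 54.5; python3 - <<'E'
from h import *
save('side','s4.png',(220,160,310,240),8)
E
```

```text
own xyz mm [-17.4 -58.   54.8] F [-0.6  -1.76  1.86] w 0.0001 t 5.5
shift now [ 3.  -0.6  0.3] turn [ 0.13  0.26 -0.09] shift if turned [ 3.  -0.6  0.3]
```

View pics/s4.png

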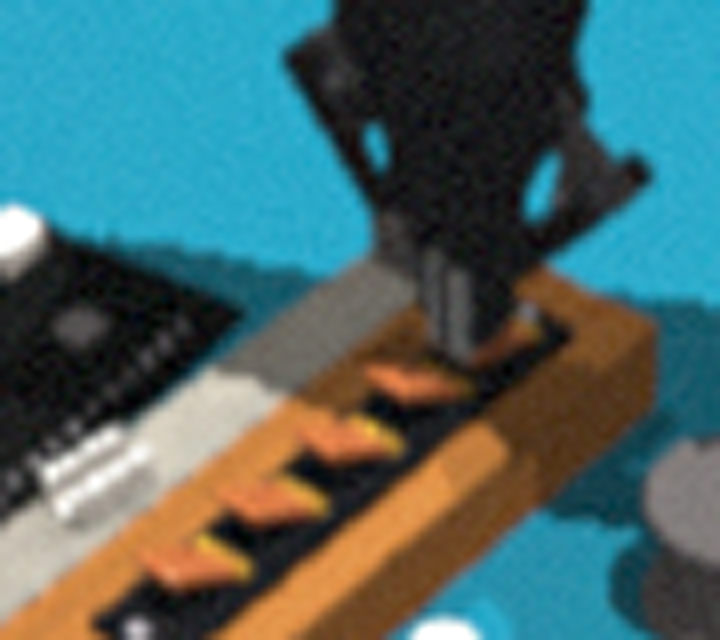

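The fingertips are on leaf 1 with about 2 N of force, and leaves 2–5 are undisturbed (tips at crop 370,370 down to 145,555). I'll continue the stroke.

Request:
jog_arm(deltas=[[[7, -0.3, 0.3, 0, 0, 0, 0], [7, 0, 0, 0, 0, 0, 0], [7, 0, 0, 0, 0, 0, 0], [7, 0, 0, 0, 0, 0, 0], [7, 0, 0, 0, 0, 0, 0]]])

```text
clock: 6.05
eef_pos: [0.556, 0.0299, 0.0545]
tool_rot: [0.837, 0.547, -0.001, 0.002]
ft_force: [0.3, -1.7, 2.0]
grip_width: 0.0002
```

```bash
python3 go.py -18 13 54.5
```

```text
own xyz mm [-17.5 -19.8  54.5] F [ 0.28 -1.7   1.97] w 0.0002 t 6.05
shift now [32.8 -0.5 -0.1] turn [ 0.14  0.21 -0.1 ] shift if turned [32.8 -0.5  0. ]
```

Request:
jog_arm(deltas=[[[7, -0.3, 0, 0, 0, 0, 0], [7, 0, 0, 0, 0, 0, 0], [7, 0, 0, 0, 0, 0, 0], [7, 0, 0, 0, 0, 0, 0], [7, 0, 0, 0, 0, 0, 0]]])

```text
clock: 6.55
eef_pos: [0.571, 0.0652, 0.0543]
tool_rot: [0.837, 0.547, -0.001, 0.002]
ft_force: [0.2, -0.7, 1.7]
grip_width: -0.0002
```

```bash
python3 go.py -18 47 54.5; python3 - <<'E'
from h import *
save('side','s5.png',(220,160,310,240),8)
E
```

```text
own xyz mm [-18.   18.6  54.3] F [ 0.18 -0.7   1.69] w -0.0002 t 6.55
shift now [28.4 -0.1 -0.3] turn [ 0.13  0.21 -0.09] shift if turned [28.4 -0.  -0.2]
```

View pics/s5.png

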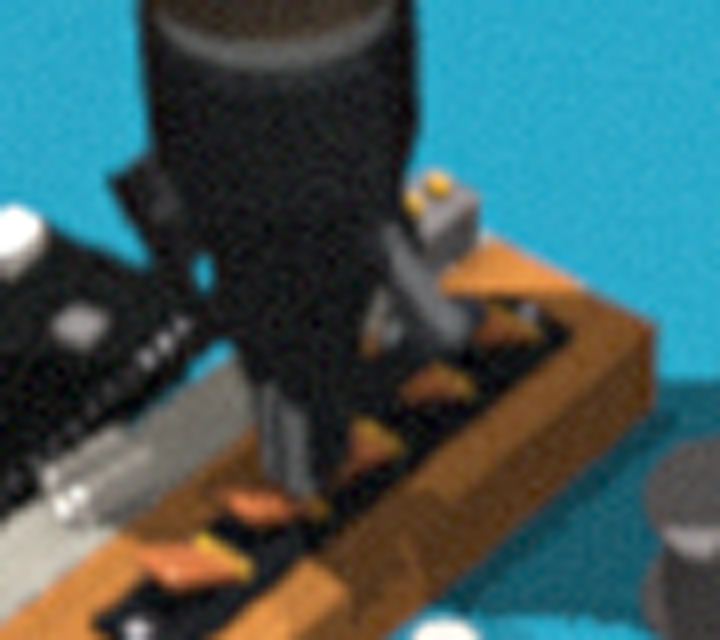

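The jig hasn't moved (its corner is still at crop 655,325). Leaves 1 and 2 have sprung back and the fingertips are on leaf 3's tip. I'll keep going.

Request:
jog_arm(deltas=[[[7, 0, -0.1, 0, 0, 0, 0], [7, 0, 0, 0, 0, 0, 0], [7, 0, 0, 0, 0, 0, 0], [7, 0, 0, 0, 0, 0, 0], [7, 0, 0, 0, 0, 0, 0]]])

```text
clock: 7.1
eef_pos: [0.5863, 0.1006, 0.0543]
tool_rot: [0.837, 0.547, -0.001, 0.002]
ft_force: [0.1, -1.1, 0.8]
grip_width: 0.0002
```

```bash
python3 go.py -18 112 54.5
```

```text
own xyz mm [-18.   57.2  54.3] F [ 0.1  -1.07  0.83] w 0.0002 t 7.1
shift now [54.8 -0.1 -0.4] turn [ 0.12  0.18 -0.07] shift if turned [54.8  0.  -0.2]
```

Request:
jog_arm(deltas=[[[7, 0, -0.1, 0, 0, 0, 0], [7, 0, 0, 0, 0, 0, 0], [7, 0, 0, 0, 0, 0, 0], [7, 0, 0, 0, 0, 0, 0], [7, 0, 0, 0, 0, 0, 0]]])

```text
clock: 7.6
eef_pos: [0.6016, 0.1359, 0.0541]
tool_rot: [0.837, 0.548, -0.001, 0.001]
ft_force: [-0.0, 0.2, 0.0]
grip_width: 0.0003
```

Request:
jog_arm(deltas=[[[7, 0, 0, 0, 0, 0, 0], [7, 0, 0, 0, 0, 0, 0], [5, 0, 0, 0, 0, 0, 0], [0, 0, 0, 0, 0, 0, 0]]])

```text
clock: 8.0
eef_pos: [0.6103, 0.1574, 0.0534]
tool_rot: [0.836, 0.548, 0.0, 0.001]
ft_force: [1.0, -1.0, -0.0]
grip_width: -0.0
```

```bash
python3 go.py -18 112 54.5
```

```text
own xyz mm [-18.7 118.8  53.4] F [ 1.02 -0.98 -0.03] w -0.0 t 8.0
shift now [-6.8  0.7 -1.1] turn [0.06 0.02 0.07] shift if turned [-6.8  0.7 -1.1]
```

Past leaf 5, with no contact force. I'll lift straight up and retreat to get a clear view.

Request:
jog_arm(deltas=[[[2, 0, -12, 0, 0, 0, 0], [0, 0, -30, 0, 0, 0, 0], [0, 0, -35, 0, 0, 0, 0], [0, 0, -35, 0, 0, 0, 0], [0, 0, -30, 0, 0, 0, 0]]])

```text
clock: 8.5
eef_pos: [0.607, 0.1581, 0.1964]
tool_rot: [0.836, 0.548, -0.006, -0.002]
ft_force: [0.3, 1.1, -1.0]
grip_width: 0.0002
```

Request:
jog_arm(deltas=[[[30, 0, -10, 0, 0, 0, 0], [35, 20, 0, 0, 0, 0, 0], [35, 30, 0, 0, 0, 0, 0], [20, 35, 0, 0, 0, 0, 0], [0, 35, 0, 0, 0, 0, 0]]])

```text
clock: 9.0
eef_pos: [0.7549, 0.2244, 0.2246]
tool_rot: [0.836, 0.548, 0.005, 0.001]
ft_force: [1.4, 0.1, 0.5]
grip_width: 0.0001
```

```bash
python3 go.py -18 112 54.5; python3 - <<'E'
from h import *
save('side','s6.png',(205,165,315,265),5); save('top','t6.png',(200,140,340,260),4)
a=cv2.imread('pics/s6.png')[:480];b=cv2.imread('pics/t6.png');cv2.imwrite('pics/c6.png',cv2.resize(np.hstack([a,b]),None,fx=.71,fy=.71,interpolation=cv2.INTER_AREA))
# displacement versus the first pictures
for n,f,box in (('top','t6.png',None),):
    m=cv2.cvtColor(cv2.imread('pics/t2.png'),cv2.COLOR_BGR2GRAY); m=cv2.resize(m,(560,480)); g=cv2.cvtColor(b,cv2.COLOR_BGR2GRAY)
    print('phase shift px*4',cv2.phaseCorrelate(np.float32(m),np.float32(g)))
E
```

```text
own xyz mm [ 87.  238.  224.6] F [1.35 0.12 0.48] w 0.0001 t 9.0
shift now [-127.  -106.3  168.5] turn [ 0.39 -0.38  0.06] shift if turned [-126.  -105.   170.1]
phase shift px*4 ((-0.00668581453845718, 0.01942130819338672), 0.6858662119618169)
```

View pics/c6.png

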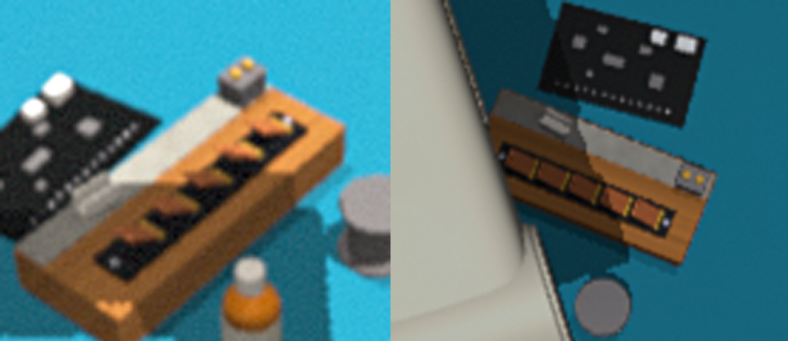

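All five leaves are back up, in the same places as before. The jig, connector, board, spool and bottle are unmoved, and the arm is high and clear. I'll let it settle, then hand in.

Request:
jog_arm(deltas=[[[0, 0, 0, 0, 0, 0, 0], [0, 0, 0, 0, 0, 0, 0], [0, 0, 0, 0, 0, 0, 0]]])

```text
clock: 9.4
eef_pos: [0.7563, 0.2193, 0.218]
tool_rot: [0.838, 0.545, 0.001, 0.001]
ft_force: [-0.6, 0.6, 0.8]
grip_width: 0.0
```

```bash
python3 -c "
from h import *
o=get_obs(); print(o['eef_pos'],o['ft_force'],np.abs(o['joint_vel']).max()); print(job_done())"
```

```text
[0.75628312 0.21930019 0.21798213] [-0.55052468  0.5527543   0.83626428] 0.035062290684012135
the job is handed in; nothing more can be done
None
```

I stroked the shut fingertips once along the row, from the terminal-block end past leaf 5, then lifted off and handed the job in at about 9.4 s. No verdict was reported.

- **Stroke:** the measured fingertip height was 54.1–54.8 mm along the row, which is about half dip. The wrist readings I took along the row were at most about 2 N upward, with roughly ±1 N of noise. The dip angles are inferred from that height and force, as they can't be read directly.
- **Per leaf:** pictures mid-stroke showed the fingers on leaf 1, then on leaf 3 with leaves 1 and 2 back up. I did not picture leaves 4 and 5 while they were dipped.
- **Final check:** all five leaves are back up, and the jig, connector, board and spool are where they were. The bottle also looks unmoved, but only the side view shows it because the arm hides it from above. I did not look at the tray, tin or screwdriver again; the arm did not pass low near them.
- **At hand-in:** the gripper was still, about 0.22 m above the bench and touching nothing.
- **Disagreement:** the two cameras placed the jig about 2 mm apart, within their stated calibration, so I used a pose between them.

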